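# Put the empty jar back in the jar carousel, turn it to the front and hold the carousel

### The job

I want to refill the empty open glass jar with the orange rubber ring: set it down upright in the one empty place of the jar carousel, gently turn the carousel so that this jar comes to the front, right behind the middle of the drip lip of the base, and hold the carousel still there by the wooden grip on its post. Finish while still gripping it, hands off the jars, so that the tray cannot swing away while I pour; the full jars stay in their places and everything else is left alone.

Things in the scene. Friction and masses are not known exactly. Their poses are not given: they have to be found in the camera images.
- plinth: The carousel's fixed dark round wooden base, 200 mm across, 24 mm high with its bearing; origin at the centre of its underside, on the carousel's axis. Its own -x axis points to the front: there a drip lip 84 mm wide with a steel plate sticks out from under the tray, its end 172 mm from the axis, its top up to 16 mm high. It does not move.
- front_place (a point): The point of the fixed base's frame, on the front line 96 mm from the axis and 36 mm above the worktop, over which the open jar's centre should come.
- carousel: The turning tray: a wooden disc 272 mm across, 12 mm thick, top 36 mm above the worktop; origin on the axis at its underside (24 mm up), z up. It turns freely both ways about the vertical, without stops or spring (0.05 N m of friction), and stays where left. Five jar places 72 degrees apart, 96 mm from the axis; the empty one on its own +x axis. A 13 mm steel post on the axis carries the grip.
- empty_place (a point): Centre of the floor of the empty place, where the open jar's underside should stand: 36 mm above the worktop, 96 mm from the axis; turns with the tray. Each place is ringed by a thin steel rim 68 mm wide inside, flared at the top, 18 mm high above the tray floor.
- grip: The rounded wooden bar across the top of the post, fixed to the tray: 16 mm thick along its own x axis, 70 mm long (rounded ends) along its y axis, 34 mm high; origin at the centre of its underside, 166 mm above the worktop (top at 200 mm). Its axes are parallel to the tray's: its thin direction points at the empty place. Take it from above across its 16 mm.
- open_jar: The empty open preserve jar of clear glass with an orange rubber ring round its neck: 60 mm across, 86 mm tall, about 0.2 kg, open at the top; origin at the centre of its underside. It starts upright on the worktop, left of the carousel. It can be taken round its 60 mm body from above.
- full_jar_1: A full preserve jar with a dark lid and amber filling, 65 mm across, 86 mm tall; origin at the centre of its underside. Stands loose in one of the carousel's other four places; it stays there and rides round with the tray.
- full_jar_2: A full preserve jar with a dark lid and amber filling, 65 mm across, 86 mm tall; origin at the centre of its underside. Stands loose in one of the carousel's other four places; it stays there and rides round with the tray.
- full_jar_3: A full preserve jar with a dark lid and amber filling, 65 mm across, 86 mm tall; origin at the centre of its underside. Stands loose in one of the carousel's other four places; it stays there and rides round with the tray.
- full_jar_4: A full preserve jar with a dark lid and amber filling, 65 mm across, 86 mm tall; origin at the centre of its underside. Stands loose in one of the carousel's other four places; it stays there and rides round with the tray.
- water_glass: A drinking glass, 75 mm across and 98 mm tall, that stands by; origin at the centre of its underside. Leave it alone.
- mug: A pink and white mug, 90 mm tall, that stands by; origin at the centre of its underside. Leave it alone.
- onion: An onion, about 75 mm across, that stands by; origin at the centre of its underside. Leave it alone.

How it is judged:
On the way:
1. the open jar stands upright in the empty place of the carousel, let go (horizontal distance between open_jar and empty_place below 0.009 m and z of open_jar in the frame of carousel between 0.006 and 0.018 m and angle between open_jar's own z axis and vertical below 0.1 rad and contact force between open_jar and the arm below 0.1 N and contact force between open_jar and the fingers below 0.1 N), for 0.3 s.
At the end, for the whole second after the job is handed in: The open jar stands upright in its place in the carousel (within 9 mm), untouched, and within 15 mm of the front point behind the drip lip; the fingers hold the wooden grip with over 3 N and the carousel is still (below 0.1 rad/s); the full jars stand in their places (all of step 1 and horizontal distance between open_jar and front_place below 0.015 m and contact force between the fingers and grip above 3 N and angular speed of carousel below 0.1 rad/s and angle between each of full_jar_1, full_jar_2, full_jar_3, full_jar_4's own z axis and vertical below 0.12 rad and z of full_jar_1 in the frame of carousel between 0.004 and 0.02 m and z of full_jar_2 in the frame of carousel between 0.004 and 0.02 m and z of full_jar_3 in the frame of carousel between 0.004 and 0.02 m and z of full_jar_4 in the frame of carousel between 0.004 and 0.02 m); the arm keeps its last pose, push and grip.
It fails at once if the open jar is tipped over (beyond 30 degrees) (angle between open_jar's own z axis and vertical above 0.52 rad).
It fails at once if the open jar is dropped (falls faster than 0.5 m/s while not held) (linear speed of open_jar above 0.5 m/s and contact force between open_jar and the fingers below 0.05 N and contact force between open_jar and the arm below 0.05 N).
It fails at once if the carousel is spun fast (over 5 rad/s) (angular speed of carousel above 5 rad/s).
It fails at once if a full jar is tipped or lifted out of its place (angle between any of full_jar_1, full_jar_2, full_jar_3, full_jar_4's own z axis and vertical above 0.35 rad or z of any of full_jar_1, full_jar_2, full_jar_3, full_jar_4 in the frame of carousel above 0.04 m).
It fails at once if the glass, the mug or the onion is moved by more than 30 mm (distance of any of water_glass, mug, onion from where it was at the start of the episode above 0.03 m).
It also fails if it takes over 72 s, if anything falls off the work surface, if the arm or the gripper's body presses on something with over 40 N, if the wrist force passes 120 N, or if a joint passes its speed limit or range.

### The arm

A 6-joint arm with a two-finger parallel gripper is mounted at the origin on a cart in front of the work surface, level with it; the furniture and walls round the work are solid. World frame = base frame: x ahead of the robot, y to its left, z up, the work surface at z = 0. Lengths are in m, angles in rad, forces in N, time in s.
With the tool pointing down it reaches from about 0.225 to 0.725 m from the base axis. Payload 3.1 kg.
Tool frame: the origin (TCP) lies midway between the tips of the shut fingers; the grasp point (between the pads) lies 19 mm behind it; z points along the fingers, y is the line along which they close (so a half turn about z gives the same grasp; the last joint's range is limited). The gripper opens to 85 mm and grips with 20 to 120 N. Pads are 22 mm wide; open, the fingers measure 114 mm over their backs; the gripper's body (76 mm by 85 mm) begins 54 mm behind the grasp point. The pads swing forward as they close: fully open they stand 13 mm farther back than shut.
Start: joints at [1.063, 0.048, 0.099, 1.622, 0, 1.443], TCP at [0.195, 0.488, 0.231] pointing down, gripper open.
Joint ranges: [-2.91, 2.91], [-0.99, 1.94], [-1.21, 1.42], [-2.12, 2.29], [-1.49, 1.47], [-3.14, 3.14]. Speed limits (rad/s): [2.79, 2.79, 3.14, 3.14, 3.14, 3.14].

### API

Orientations are given as a unit quaternion [x, y, z, w].
In Python, from plant import robot gives the robot as it stands.
- The arm moves only by the tool play_rows, never from a script. Its argument "increments" is a list of rows, each an object with "offset": the shift along the tool's x, y, z in mm, a list of three; "angular": the turn, a rotation vector about the tool's x, y, z in degrees, a list of three; "grip": the closure in counts, from 0 (fully open) to 255 (shut). A call has exactly 5 rows; each row is the pose to reach, as a shift and turn from the pose commanded when the call began, along the tool's axes at that moment; what a row does not reach only later rows make up. A row lasts 1/12 s, in which the tool goes at most 41.7 mm and 7.16 degrees, less where a joint would pass 70% of its speed; a pose out of reach is approached as far as the arm can. A call with a gripper value outside its range is refused whole. The fingers move at their own pace and stop on an object; "squeeze" is the grip in N (left out, the last holds). Time passes only in rows, so rows that repeat a pose let the fingers close, or fill a call up. It gives the time, the measured TCP pose, the force, the opening and the grip force at its end, in the units of the state.
- robot.get_state(): the state, without advancing time (a new reading comes with each control period).
- robot.grab_frame(name): name is "scene" or "top" or "wrist"; returns the picture (400x640x3 uint8, red, green, blue); there is no depth.
- robot.get_calibration(name): a dict with "vertical_fov" (degrees; the focal length in pixels is half the picture's height over the tangent of half this angle, whatever the lens; pixels are square), "cx", "cy" (the principal point, pixels), "R" (3x3) and "t" (3): a world point X has camera coordinates R X + t. Camera axes: x right, y down, z forward; pixel columns grow to the right and rows downward; lengths in m; the calibration is good to about 2 mm. A picture is of the moment at which its call begins: read the wrist's pose just before it. get_calibration takes no time and is no camera call; for the wrist camera it gives the pose at the moment of the call.
- robot.sign_off(): hands the job in; it is judged then, once.
The state is a dict: "time": time; "joints": joint angles; "dq": joint speeds; "tau": joint torques, N m; "position": TCP position; "ee_rot": TCP orientation; "contact_force": force on the tool from outside, world axes, zero at the start; "torque": the same for the moment, N m; "grip_width": opening from 0.0 (shut) to 1.0 (fully open); "gripper_force": force on a finger pad.
Only numpy, scipy, OpenCV 4.12 (cv2) and the standard library are available. Lean on these libraries where they do the work, as an engineer would, in place of code of your own. Each camera call takes 0.05 s, during which the arm holds its last target. There are 200 camera calls.

## Working session

There is one attempt and no reset: what is moved stays moved. The work goes in short steps, Python scripts to look and compute and a tool call to move; the robot and the scene stay as the last step left them, time stands still between calls to the robot, and variables do not carry over. Pictures are saved under pics/ and viewed, at most 10 in all, crops included, and the job is handed in when it is done.

Besides the shell and the picture viewer there is one more tool, called after "Request:" as name(argument=value, ...) on one line, values as JSON. play_rows: Moves the arm, as the interface text tells. Its arguments: {"type":"object","properties":{"increments":{"type":"array"},"squeeze":{"type":"number"}},"required":["increments"]}

```bash
mkdir -p pics && cat > h.py <<'E'
import numpy as np, cv2
from plant import robot
def snap(n,f):
    c=robot.get_calibration(n); im=robot.grab_frame(n); cv2.imwrite('pics/'+f,im[:,:,::-1]); return im,c
def foc(c): return 200/np.tan(np.radians(c['vertical_fov'])/2)
def ray(c,u,v,z):
    R=np.array(c['R']);t=np.array(c['t']);f=foc(c)
    d=R.T@np.array([(u-c['cx'])/f,(v-c['cy'])/f,1]);o=-R.T@t
    return o+d*(z-o[2])/d[2]
def proj(c,X):
    p=np.array(c['R'])@np.array(X)+np.array(c['t']);f=foc(c)
    return np.array([f*p[0]/p[2]+c['cx'],f*p[1]/p[2]+c['cy']])
E
python3 - <<'E'
from h import *
for n in ('top','scene'):
    im,c=snap(n,n+'0.png'); print(n,c)
print(robot.get_state())
E
```

```text
top {'vertical_fov': 44.04586511546973, 'cx': 326.4514624807646, 'cy': 201.33225662320763, 'R': array([[-0.28886313, -0.95731983,  0.00984033],
       [-0.77732965,  0.2285279 , -0.5861174 ],
       [ 0.55885302, -0.17695688, -0.81016638]]), 't': array([0.21721185, 0.49483224, 1.57899786])}
scene {'vertical_fov': 42.668748516076654, 'cx': 316.3676510064066, 'cy': 201.50760888915553, 'R': array([[ 0.85220951, -0.52267458, -0.02345702],
       [-0.32701542, -0.4971225 , -0.80369778],
       [ 0.40841139,  0.6925897 , -0.59457518]]), 't': array([-0.42989161,  0.31722282,  1.67409778])}
{'time': 0.1, 'joints': array([1.06319982e+00, 4.86998784e-02, 9.77517279e-02, 1.62199764e+00,
       4.16279944e-06, 1.44300688e+00]), 'dq': array([-0.00157284, -0.00156482,  0.00346982, -0.00078237,  0.00075572,
        0.00082809]), 'tau': array([ 1.95868204e-03, -3.39854300e+01,  3.20934570e+01,  1.59014080e-02,
       -8.43859289e-05, -1.09422035e-05]), 'position': array([0.19437482, 0.48709948, 0.23022076]), 'ee_rot': array([ 1.88764052e-01,  9.82021882e-01, -1.02030171e-03, -3.37697855e-04]), 'contact_force': array([-0.67268867, -1.0233438 ,  0.1662838 ]), 'torque': array([-0.04826562,  0.02488551, -0.04736267]), 'gripper_force': 0.0, 'grip_width': 0.9992132665315305}
```

View pics/top0.png

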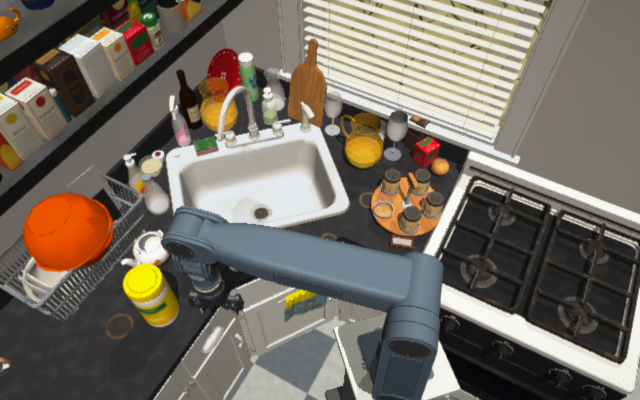

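View pics/scene0.png

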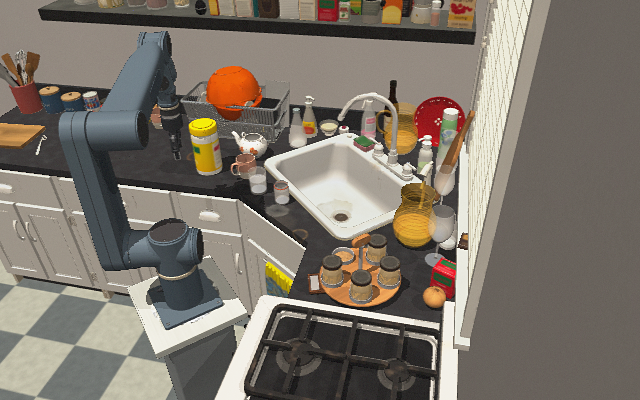

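The top view shows the carousel at about (408,205) with its empty place near (383,210) and the drip lip at (402,242). The scene view shows the open jar at about (282,192), the glass at (258,180) and the mug at (243,165). I'll enlarge these areas next.

```bash
python3 - <<'E'
from h import *
a=cv2.imread('pics/scene0.png');b=cv2.imread('pics/top0.png')
k=lambda im,x,y,w,h,s:cv2.resize(im[y:y+h,x:x+w],None,fx=s,fy=s,interpolation=cv2.INTER_CUBIC)
L=k(a,300,225,120,90,5); R=k(a,225,145,80,65,5); T=k(b,360,160,100,90,5)
# picture1: scene carousel 600x450 ; picture2: scene jar 400x325 | top tray
cv2.imwrite('pics/c1.png',L)
o=np.zeros((450,800,3),np.uint8); o[:325,:300]=R[:, 100:400]; o[:,300:800]=T
cv2.imwrite('pics/c2.png',o)
E
```

```text
(no output)
```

View pics/c1.png

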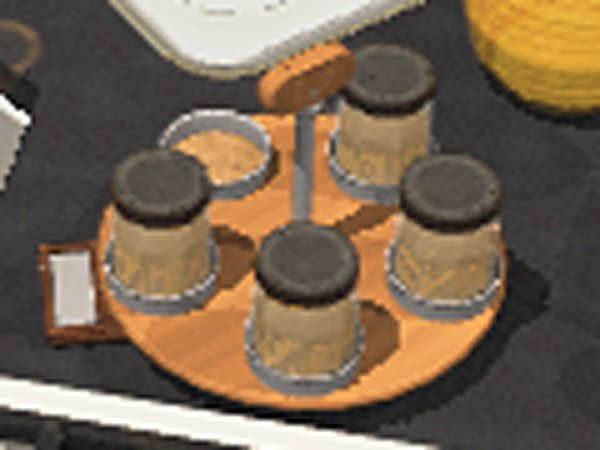

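View pics/c2.png

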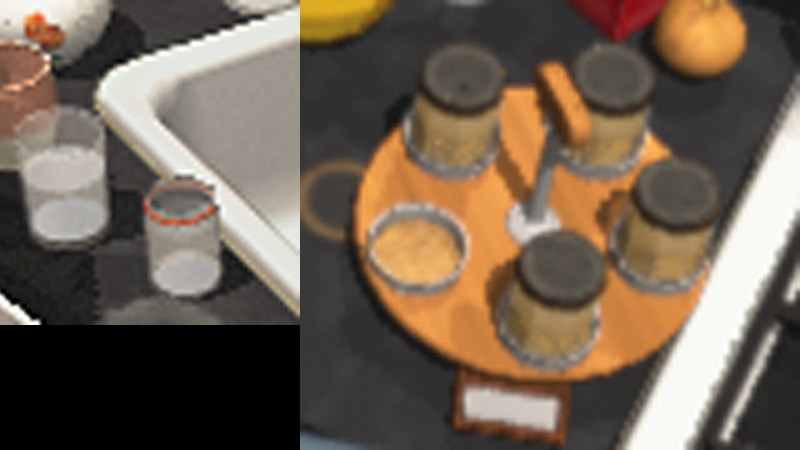

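```bash
cat > m.py <<'E'
from h import *
s=robot.get_calibration('scene');t=robot.get_calibration('top')
S=lambda x,y,z:ray(s,300+(x+.5)/5-.5,225+(y+.5)/5-.5,z)
T=lambda x,y,z:ray(t,360+(x-300+.5)/5-.5,160+(y+.5)/5-.5,z)
J=lambda x,y,z:ray(s,225+(x+100+.5)/5-.5,145+(y+.5)/5-.5,z)
from scipy.optimize import least_squares
def fit(P):
    # P list: index k (0=empty), point
    f=lambda q:np.concatenate([q[:2]+.096*np.array([np.cos(q[2]+k*1.2566),np.sin(q[2]+k*1.2566)])-p[:2] for k,p in P])
    return min((least_squares(f,[.5,-.25,a]) for a in (0,1,2,3,4,5)),key=lambda r:r.cost)
# scene: ccw seen from above
e=S(216,146,.054);print('S',e)
PS=[(0,e),(1,S(161,182,.122)),(2,S(308,258,.122)),(3,S(452,187,.122)),(4,S(388,76,.122))]
e=T(418,248,.054);print('T',e)
PT=[(0,e),(1,T(562,263,.122)),(2,T(676,190,.122)),(3,T(612,77,.122)),(4,T(463,74,.122))]
for P in (PS,PT,PS+PT):
    r=fit(P);print(r.x,np.degrees(r.x[2]),'res mm',np.round(1000*r.fun).tolist())
c=r.x
print('lip S',S(72,290,.016),'T',T(512,408,.016))
for p in (S(72,290,.016),T(512,408,.016)):
    print('lip dir deg',np.degrees(np.arctan2(p[1]-c[1],p[0]-c[0])),np.hypot(*(p[:2]-c[:2])))
print('jar top',J(181,198,.086),'bot',J(186,272,.0))
print('glass bot',J(65,220,0),'top',J(63,125,.098))
E
python3 m.py
```

```text
S [ 0.51962889 -0.15049166  0.054     ]
T [ 0.51410639 -0.1493486   0.054     ]
[ 0.52200941 -0.24811165  1.59657014] 91.47673097283842 res mm [-0.0, -2.0, 0.0, 0.0, -1.0, -0.0, -1.0, 0.0, 1.0, 1.0]
[ 0.5200676  -0.2459314   7.88535773] 451.7977180010298 res mm [3.0, -1.0, -2.0, 1.0, -1.0, -1.0, 1.0, -0.0, -1.0, 1.0]
[ 0.5210385  -0.24702153  1.5993602 ] 91.63658924973141 res mm [-1.0, -1.0, -1.0, 1.0, -1.0, 1.0, -1.0, 2.0, -0.0, 3.0, 4.0, -2.0, -1.0, -0.0, 0.0, -2.0, 2.0, -2.0, -0.0, 0.0]
lip S [ 0.38460773 -0.18110242  0.016     ] T [ 0.38417284 -0.17810609  0.016     ]
lip dir deg 154.211612506751 0.1515212304977482
lip dir deg 153.27355218984835 0.1532369021328197
jar top [0.52135814 0.29483046 0.086     ] bot [0.52851966 0.31118962 0.        ]
glass bot [0.47817739 0.43358035 0.        ] top [0.48278244 0.42636266 0.098     ]
```

```bash
python3 - <<'E'
from h import *
s=robot.get_calibration('scene');t=robot.get_calibration('top')
def tri(u,v,a,b):
    A=[];B=[]
    for c,p in ((s,u),(t,v)):
        o=ray(c,*p,0);d=ray(c,*p,1)-o;d/=np.linalg.norm(d);M=np.eye(3)-np.outer(d,d);A.append(M);B.append(M@o)
    return np.linalg.lstsq(np.vstack(A),np.hstack(B),rcond=None)[0]
print('faucet tip',tri((339,113),(219,133),0,0))
print('faucet apex',tri((375,95),(240,88),0,0))
print('canister',ray(s,207,168,0),ray(t,162,318,0)); print('teapot',ray(s,250,150,0.04))
print('mug',ray(s,244,165,.045)); print('jug top',ray(s,415,190,.15),'glass2',ray(s,440,215,.15))
st=robot.get_state()
from scipy.spatial.transform import Rotation as Ro
R=Ro.from_quat(st['ee_rot']).as_matrix();print(R.round(3))
g=np.array([.525,.300,.231]);print('tool mm',(R.T@(g-st['position'])*1000).round())
E
```

```text
faucet tip [0.85196866 0.37345995 0.27401858]
faucet apex [0.95143063 0.26522861 0.37070134]
canister [0.35870117 0.70618266 0.        ] [0.34136344 0.69596634 0.        ]
teapot [0.56395214 0.67801885 0.04      ]
mug [0.48317519 0.56855308 0.045     ]
jug top [ 0.87451316 -0.09483198  0.15      ] glass2 [ 0.84878529 -0.2557232   0.15      ]
[[-0.929  0.371 -0.001]
 [ 0.371  0.929 -0.002]
 [ 0.    -0.002 -1.   ]]
tool mm [-376.  -51.   -1.]
```

Request:
play_rows(increments=[{"offset":[-40,-5,0],"angular":[0,0,-5],"grip":0},{"offset":[-80,-11,0],"angular":[0,0,-10],"grip":0},{"offset":[-120,-16,0],"angular":[0,0,-15],"grip":0},{"offset":[-160,-22,0],"angular":[0,0,-20],"grip":0},{"offset":[-200,-27,0],"angular":[0,0,-23.4],"grip":0}])

```text
time: 0.52
position: [0.3714, 0.387, 0.2308]
ee_rot: [-0.017, 1.0, -0.0, -0.0]
contact_force: [0.6, 0.9, 0.7]
grip_width: 1.001
gripper_force: 0.0
```

```bash
cat > go.py <<'E'
import sys
from h import *
from scipy.spatial.transform import Rotation as Ro
st=robot.get_state();R=Ro.from_quat(st['ee_rot']).as_matrix()
print(st['time'],st['position'].round(4),'y yaw',np.degrees(np.arctan2(R[1,1],R[0,1])).round(2),'z',R[:,2].round(3),st['joints'].round(2),st['contact_force'].round(1),st['gripper_force'],st['grip_width'])
for a in sys.argv[1:]:
    g=np.array(eval(a));print('tool mm to',a,(R.T@(g-st['position'])*1000).round(1))
E
python3 go.py [.525,.3,.231]
```

```text
0.5167 [0.3714 0.387  0.2308] y yaw 91.89 z [-0.001 -0.001 -1.   ] [0.68 0.08 0.13 1.62 0.   0.65] [0.6 0.9 0.7] 0.0 1.001350698666069
tool mm to [.525,.3,.231] [-150.7  -92.1   -0.3]
```

Request:
play_rows(increments=[{"offset":[-35,-20,0],"angular":[0,0,0],"grip":0},{"offset":[-70,-40,0],"angular":[0,0,0],"grip":0},{"offset":[-105,-60,0],"angular":[0,0,0],"grip":0},{"offset":[-120,-75,0],"angular":[0,0,0],"grip":0},{"offset":[-120,-75,0],"angular":[0,0,0],"grip":0}])

```text
time: 0.93
position: [0.4958, 0.3132, 0.2295]
ee_rot: [-0.011, 1.0, -0.001, -0.0]
contact_force: [-0.4, -0.2, -1.5]
grip_width: 0.998
gripper_force: 0.0
```

```bash
python3 - <<'E'
from h import *
im,c=snap('wrist','w1.png'); print(c, robot.get_state()['position'])
for z in(0,.086): print(proj(c,[.525,.3,z]))
E
```

```text
{'vertical_fov': 70.24394821837119, 'cx': 318.90416719010807, 'cy': 201.15730833129945, 'R': array([[-0.02140542,  0.99976864, -0.00211743],
       [ 0.94799522,  0.02096957,  0.31759305],
       [ 0.31756397,  0.0047909 , -0.94822475]]), 't': array([-0.30100533, -0.51689583,  0.22012064])} [0.4938328  0.31485841 0.22990222]
[309.88757578 191.70508024]
[307.32163027 214.51119382]
```

View pics/w1.png

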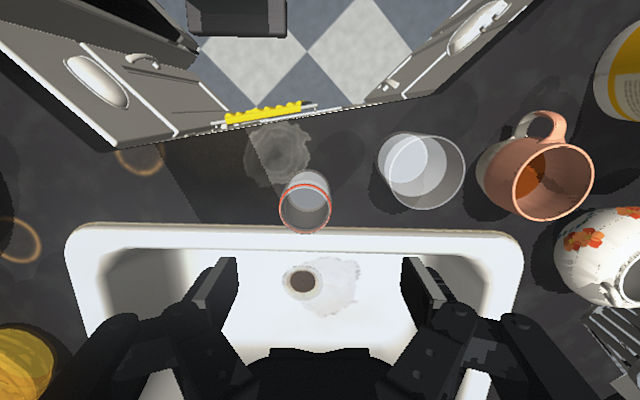

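The wrist view shows the open jar with its rim centre at about (305,210) and its visible base near (306,188). The glass at (422,170) is well clear of the fingers.

```bash
python3 - <<'E'
from h import *
c=robot.get_calibration('wrist')
print(ray(c,305,209.5,.086),ray(c,305,209.5,.078),ray(c,306,189,.002))
print('rim L R',ray(c,279.5,209.5,.082),ray(c,331,209.5,.082))
E
python3 go.py [.52,.3,.06]
```

```text
[0.5172429  0.29938698 0.086     ] [0.5201823  0.29903436 0.078     ] [0.51850105 0.29681009 0.002     ]
rim L R [0.51936232 0.27146063 0.082     ] [0.51805022 0.3275019  0.082     ]
0.9833 [0.4938 0.3149 0.2299] y yaw 91.4 z [-0.002 -0.001 -1.   ] [ 0.45  0.21  0.28  1.64 -0.    0.43] [-1.2 -0.   0.4] 0.0 1.0037892872757275
tool mm to [.52,.3,.06] [-26.2 -15.3 169.9]
```

Request:
play_rows(increments=[{"offset":[-13,-8,30],"angular":[0,0,0],"grip":0},{"offset":[-25,-16,65],"angular":[0,0,0],"grip":0},{"offset":[-25,-16,100],"angular":[0,0,0],"grip":0},{"offset":[-25,-16,125],"angular":[0,0,0],"grip":0},{"offset":[-25,-16,125],"angular":[0,0,0],"grip":0}])

```text
time: 1.4
position: [0.5119, 0.3001, 0.0982]
ee_rot: [-0.015, 1.0, -0.003, -0.007]
contact_force: [-0.6, 0.2, -1.7]
grip_width: 1.0
gripper_force: 0.0
```

```bash
python3 go.py [.519,.299,.030]; python3 - <<'E'
from h import *
im,c=snap('wrist','w2.png')
for z in(.0,.086): print(proj(c,[.519,.299,z]))
E
```

```text
1.4 [0.5119 0.3001 0.0982] y yaw 91.71 z [-0.014 -0.005 -1.   ] [0.42 0.25 0.06 1.4  0.   0.39] [-0.6  0.2 -1.7] 0.0 0.9997420329728421
tool mm to [.519,.299,.030] [-8.  -1.  68.1]
[319.06567292 211.47606515]
[318.50930583 258.86962705]
```

View pics/w2.png

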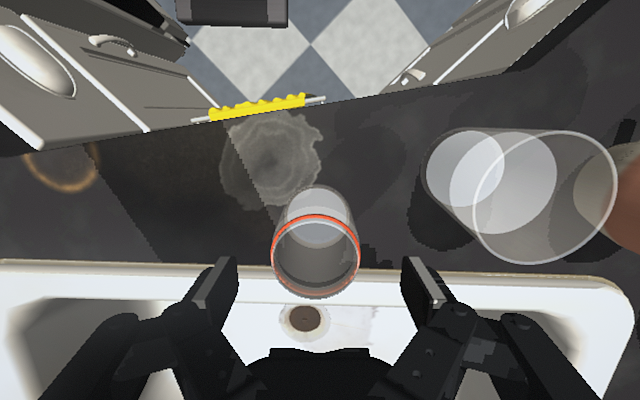

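The wrist view puts the jar's rim at about (315,257), between the open fingers and matching the prediction, so I'll go down and grip.

Request:
play_rows(increments=[{"offset":[0,-1,25],"angular":[0,0,0],"grip":0},{"offset":[0,-1,50],"angular":[0,0,0],"grip":0},{"offset":[0,-1,70],"angular":[0,0,0],"grip":0},{"offset":[0,-1,75],"angular":[0,0,0],"grip":0},{"offset":[0,-1,75],"angular":[0,0,0],"grip":0}])

```text
time: 1.87
position: [0.5172, 0.3011, 0.0316]
ee_rot: [-0.015, 1.0, -0.0, -0.001]
contact_force: [0.1, 0.5, 0.4]
grip_width: 1.0
gripper_force: 0.0
```

Request:
play_rows(increments=[{"offset":[0,0,0],"angular":[0,0,0],"grip":60},{"offset":[0,0,0],"angular":[0,0,0],"grip":120},{"offset":[0,0,0],"angular":[0,0,0],"grip":160},{"offset":[0,0,0],"angular":[0,0,0],"grip":160},{"offset":[0,0,0],"angular":[0,0,0],"grip":160}], squeeze=25)

```text
time: 2.28
position: [0.5201, 0.3011, 0.0346]
ee_rot: [-0.014, 1.0, 0.001, 0.002]
contact_force: [-0.5, -1.2, 5.6]
grip_width: 0.691
gripper_force: 28.0
```

```bash
python3 go.py [.519,.299,.030]
```

```text
2.2833 [0.5201 0.3011 0.0346] y yaw 91.62 z [ 0.005  0.001 -1.   ] [ 0.41  0.28 -0.03  1.25 -0.    0.39] [-0.5 -1.2  5.6] 28.033574543514987 0.6914831151240232
tool mm to [.519,.299,.030] [ 1.1 -2.   4.6]
```

Request:
play_rows(increments=[{"offset":[0,0,-15],"angular":[0,0,0],"grip":160},{"offset":[0,0,-45],"angular":[0,0,0],"grip":160},{"offset":[0,0,-80],"angular":[0,0,0],"grip":160},{"offset":[0,0,-115],"angular":[0,0,0],"grip":160},{"offset":[0,0,-130],"angular":[0,0,0],"grip":160}])

```text
time: 2.7
position: [0.5199, 0.3017, 0.1673]
ee_rot: [-0.014, 1.0, 0.002, 0.004]
contact_force: [1.2, 0.9, -2.4]
grip_width: 0.692
gripper_force: 28.4
```

Request:
play_rows(increments=[{"offset":[0,-20,0],"angular":[0,0,0],"grip":160},{"offset":[0,-50,0],"angular":[0,0,0],"grip":160},{"offset":[0,-85,0],"angular":[0,0,0],"grip":160},{"offset":[0,-120,0],"angular":[0,0,0],"grip":160},{"offset":[0,-150,0],"angular":[0,0,0],"grip":160}])

```text
time: 3.12
position: [0.5219, 0.149, 0.1613]
ee_rot: [-0.014, 1.0, -0.0, -0.0]
contact_force: [0.6, 0.9, -3.3]
grip_width: 0.689
gripper_force: 28.4
```

Request:
play_rows(increments=[{"offset":[0,-35,0],"angular":[0,0,0],"grip":160},{"offset":[0,-70,0],"angular":[0,0,0],"grip":160},{"offset":[0,-105,0],"angular":[0,0,0],"grip":160},{"offset":[0,-140,0],"angular":[0,0,0],"grip":160},{"offset":[0,-165,0],"angular":[0,0,0],"grip":160}])

```text
time: 3.53
position: [0.5267, -0.017, 0.1614]
ee_rot: [-0.013, 1.0, -0.0, 0.0]
contact_force: [0.2, -0.8, -2.6]
grip_width: 0.689
gripper_force: 28.4
```

```bash
python3 go.py [.5183,-.151,.160]
```

```text
3.5333 [ 0.5267 -0.017   0.1614] y yaw 91.54 z [ 0.    -0.001 -1.   ] [-0.16  0.05 -0.04  1.48 -0.   -0.19] [ 0.2 -0.8 -2.6] 28.385298639186658 0.6893607082766785
tool mm to [.5183,-.151,.160] [  12.  -133.7    1.4]
```

Request:
play_rows(increments=[{"offset":[3,-35,0],"angular":[0,0,0],"grip":160},{"offset":[6,-70,0],"angular":[0,0,0],"grip":160},{"offset":[9,-105,0],"angular":[0,0,0],"grip":160},{"offset":[12,-130,0],"angular":[0,0,0],"grip":160},{"offset":[12,-134,0],"angular":[0,0,0],"grip":160}])

```text
time: 3.95
position: [0.5182, -0.153, 0.1612]
ee_rot: [-0.012, 1.0, -0.001, -0.0]
contact_force: [0.1, 0.6, -2.5]
grip_width: 0.691
gripper_force: 28.5
```

```bash
python3 - <<'E'
from h import *
im,c=snap('wrist','w3.png')
print(ray(c,320,200,.054))
for p in ([.5183,-.151,.054],[.521,-.247,.2],[.5183,-.151,.125],[.5183,-.151,.21]): print(proj(c,p))
E
python3 go.py [.5183,-.151,.0706]
```

```text
[ 0.51867676 -0.15317931  0.054     ]
[322.3644545  199.66432343]
[107.12893207 304.77007052]
[323.37472205 231.95273862]
[326.13745657 320.25045568]
4.0 [ 0.5185 -0.1515  0.1612] y yaw 91.38 z [ 0.    -0.001 -1.   ] [-0.41  0.08 -0.    1.48 -0.   -0.43] [-0.1  0.  -2.1] 28.462816170067526 0.690417041721381
tool mm to [.5183,-.151,.0706] [ 0.2  0.6 90.6]
```

View pics/w3.png

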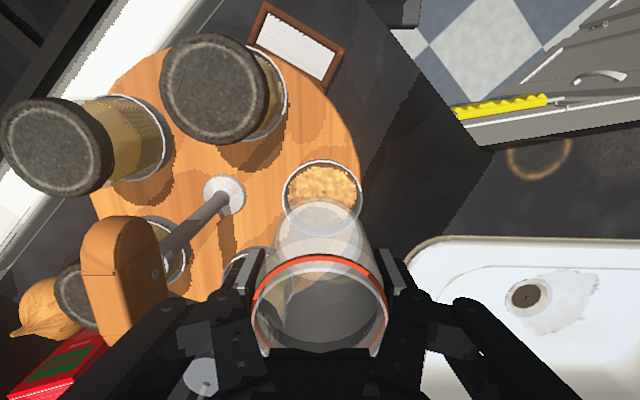

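The wrist view shows the jar held upright over the empty place, whose rim spans x 284–362 with its top edge at y 158. I'll check the rim centre on an enlarged crop before lowering.

```bash
python3 - <<'E'
from h import *
a=cv2.imread('pics/w3.png');cv2.imwrite('pics/c3.png',cv2.resize(a[145:265,250:400],None,fx=5,fy=5,interpolation=cv2.INTER_CUBIC))
E
```

```text
(no output)
```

View pics/c3.png

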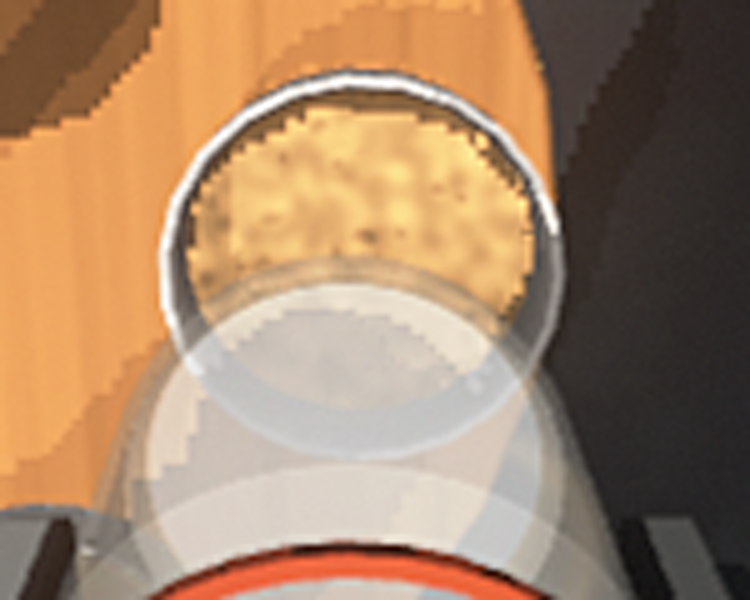

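The enlarged crop gives the rim's top centre at (322.6,197.9) and the jar's inner floor centre at about (319,239).

```bash
python3 - <<'E'
from h import *
c=robot.get_calibration('wrist')
print('rim',ray(c,322.1,197.4,.054))
for z in (.127,.131): print('jar floor',ray(c,318.5,239,z), 'w',1000*np.linalg.norm(ray(c,279,239,z)-ray(c,359,239,z)))
E
```

```text
rim [ 0.51633345 -0.14965513  0.054     ]
jar floor [ 0.5229617  -0.15272621  0.127     ] w 54.92257393679681
jar floor [ 0.52099926 -0.15276459  0.131     ] w 53.67992310777146
```

Request:
play_rows(increments=[{"offset":[1,1,20],"angular":[0,0,0],"grip":160},{"offset":[3,2,42],"angular":[0,0,0],"grip":160},{"offset":[3,2,60],"angular":[0,0,0],"grip":160},{"offset":[3,2,70],"angular":[0,0,0],"grip":160},{"offset":[3,2,70],"angular":[0,0,0],"grip":160}])

```text
time: 4.42
position: [0.5136, -0.1447, 0.0881]
ee_rot: [-0.015, 1.0, 0.002, -0.003]
contact_force: [-0.6, 0.3, -3.7]
grip_width: 0.688
gripper_force: 28.4
```

Request:
play_rows(increments=[{"offset":[0,0,4],"angular":[0,0,0],"grip":160},{"offset":[0,0,8],"angular":[0,0,0],"grip":160},{"offset":[0,0,12],"angular":[0,0,0],"grip":160},{"offset":[0,0,15],"angular":[0,0,0],"grip":160},{"offset":[0,0,15],"angular":[0,0,0],"grip":160}])

```text
time: 4.83
position: [0.5157, -0.1466, 0.0761]
ee_rot: [-0.014, 1.0, 0.0, -0.0]
contact_force: [-0.8, -0.7, -2.5]
grip_width: 0.689
gripper_force: 28.5
```

```bash
python3 go.py [.5158,-.149,.0706]
```

```text
4.8333 [ 0.5157 -0.1466  0.0761] y yaw 91.64 z [-0.  0. -1.] [-0.4   0.1  -0.16  1.32  0.   -0.43] [-0.8 -0.7 -2.5] 28.483289685391355 0.6885000284883164
tool mm to [.5158,-.149,.0706] [-0.  -2.4  5.5]
```

Request:
play_rows(increments=[{"offset":[0,-1,2],"angular":[0,0,0],"grip":160},{"offset":[0,-1,4],"angular":[0,0,0],"grip":160},{"offset":[0,-1,6],"angular":[0,0,0],"grip":160},{"offset":[0,-1,6],"angular":[0,0,0],"grip":160},{"offset":[0,-1,6],"angular":[0,0,0],"grip":160}])

```text
time: 5.25
position: [0.5162, -0.1479, 0.0707]
ee_rot: [-0.014, 1.0, -0.0, 0.0]
contact_force: [0.2, -0.3, -1.4]
grip_width: 0.693
gripper_force: 28.7
```

```bash
python3 go.py [.5158,-.149,.0706]
```

```text
5.25 [ 0.5162 -0.1479  0.0707] y yaw 91.63 z [ 0.001 -0.    -1.   ] [-0.4   0.1  -0.16  1.3   0.   -0.43] [ 0.2 -0.3 -1.4] 28.67374923080206 0.692931802575843
tool mm to [.5158,-.149,.0706] [ 0.4 -1.1  0.1]
```

Request:
play_rows(increments=[{"offset":[0,0,1],"angular":[0,0,0],"grip":160},{"offset":[0,0,2],"angular":[0,0,0],"grip":160},{"offset":[0,0,3],"angular":[0,0,0],"grip":160},{"offset":[0,0,4],"angular":[0,0,0],"grip":160},{"offset":[0,0,4],"angular":[0,0,0],"grip":160}])

```text
time: 5.67
position: [0.5188, -0.1481, 0.0706]
ee_rot: [-0.014, 1.0, -0.001, 0.004]
contact_force: [0.1, 1.0, 11.1]
grip_width: 0.692
gripper_force: 29.7
```

```bash
python3 go.py [.5158,-.149,.0706]
```

```text
5.6667 [ 0.5188 -0.1481  0.0706] y yaw 91.65 z [ 0.008 -0.001 -1.   ] [-0.4   0.1  -0.16  1.3   0.   -0.43] [ 0.1  1.  11.1] 29.74957019658177 0.6917762326148506
tool mm to [.5158,-.149,.0706] [ 3.  -0.9 -0. ]
```

Request:
play_rows(increments=[{"offset":[0,0,-3],"angular":[0,0,0],"grip":160},{"offset":[0,0,-3],"angular":[0,0,0],"grip":40},{"offset":[0,0,-3],"angular":[0,0,0],"grip":0},{"offset":[0,0,-3],"angular":[0,0,0],"grip":0},{"offset":[0,0,-3],"angular":[0,0,0],"grip":0}])

```text
time: 6.08
position: [0.5153, -0.1476, 0.0687]
ee_rot: [-0.014, 1.0, 0.0, -0.001]
contact_force: [0.7, 0.4, 0.2]
grip_width: 1.001
gripper_force: 0.0
```

Request:
play_rows(increments=[{"offset":[0,0,-10],"angular":[0,0,0],"grip":0},{"offset":[0,0,-30],"angular":[0,0,0],"grip":0},{"offset":[0,0,-60],"angular":[0,0,0],"grip":0},{"offset":[0,0,-95],"angular":[0,0,0],"grip":0},{"offset":[0,0,-130],"angular":[0,0,0],"grip":0}])

```text
time: 6.5
position: [0.515, -0.1474, 0.2004]
ee_rot: [-0.014, 1.0, 0.0, -0.001]
contact_force: [0.6, -0.5, 0.7]
grip_width: 1.0
gripper_force: 0.0
```

Request:
play_rows(increments=[{"offset":[0,15,-30],"angular":[0,0,0],"grip":0},{"offset":[0,15,-60],"angular":[0,0,0],"grip":0},{"offset":[0,15,-60],"angular":[0,0,0],"grip":0},{"offset":[0,15,-60],"angular":[0,0,0],"grip":0},{"offset":[0,15,-60],"angular":[0,0,0],"grip":0}])

```text
time: 6.92
position: [0.5153, -0.1328, 0.2593]
ee_rot: [-0.014, 1.0, -0.0, 0.0]
contact_force: [0.5, -0.5, -0.3]
grip_width: 1.0
gripper_force: 0.0
```

```bash
python3 go.py [.521,-.247,.26];  python3 - <<'E'
from h import *
im,c=snap('wrist','w4.png')
np.save('w4.npy',c,allow_pickle=True)
for p in ([.5183,-.151,.122],[.521,-.247,.2]): print(proj(c,p))
E
```

```text
6.9167 [ 0.5153 -0.1328  0.2593] y yaw 91.63 z [ 0. -0. -1.] [-0.38  0.08  0.18  1.68 -0.   -0.41] [ 0.5 -0.5 -0.3] 0.0 1.0003815520840715
tool mm to [.521,-.247,.26] [  -2.4 -114.3   -0.7]
[302.06361755 192.63467418]
[171.34597318 222.17990223]
```

View pics/w4.png

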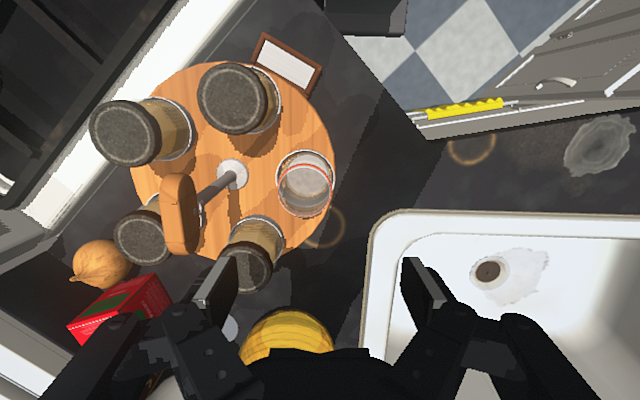

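The open jar stands in its place with its rim at about (305,190). The grip bar's top is near (177,214) and the lip plate is at (286,62).

```bash
python3 - <<'E'
from h import *
from scipy.optimize import least_squares
c=np.load('w4.npy',allow_pickle=True).item()
Rr=lambda u,v,z:ray(c,u,v,z)
P=[(0,Rr(305,189,.118)),(1,Rr(232,97,.122)),(2,Rr(125,132,.122)),(3,Rr(142,236,.122)),(4,Rr(244,267,.122))]
f=lambda q:np.concatenate([q[:2]+.096*np.array([np.cos(q[2]+k*1.2566),np.sin(q[2]+k*1.2566)])-p[:2] for k,p in P])
r=least_squares(f,[.52,-.25,1.6]);print(r.x[:2],np.degrees(r.x[2]),(r.fun*1000).round(1))
print('post base',Rr(232,174,.037),'grip top',Rr(177,214,.2),'lip',Rr(286,62,.016))
l=Rr(286,62,.016)[:2]-np.array([.521,-.247]);print(np.degrees(np.arctan2(l[1],l[0])),np.hypot(*l))
E
```

```text
[ 0.51698856 -0.24511066] 90.09594932997507 [ 1.3 -0.9 -2.1  0.9 -1.5 -1.5  1.5  1.1  0.7  0.3]
post base [ 0.52114005 -0.24759637  0.037     ] grip top [ 0.51412651 -0.24177595  0.2       ] lip [ 0.38331849 -0.17780949  0.016     ]
153.31862827333086 0.15408934429296434
```

Request:
play_rows(increments=[{"offset":[0,-30,0],"angular":[0,0,0],"grip":0},{"offset":[-1,-65,0],"angular":[0,0,0],"grip":0},{"offset":[-1,-100,0],"angular":[0,0,0],"grip":0},{"offset":[-1,-114,0],"angular":[0,0,0],"grip":0},{"offset":[-1,-114,0],"angular":[0,0,0],"grip":0}])

```text
time: 7.38
position: [0.5183, -0.2495, 0.2561]
ee_rot: [-0.012, 1.0, 0.001, -0.002]
contact_force: [-0.3, 0.9, -0.9]
grip_width: 1.001
gripper_force: 0.0
```

Request:
play_rows(increments=[{"offset":[0,0,30],"angular":[0,0,0],"grip":0},{"offset":[0,0,60],"angular":[0,0,0],"grip":0},{"offset":[0,0,85],"angular":[0,0,0],"grip":0},{"offset":[0,0,94],"angular":[0,0,0],"grip":0},{"offset":[0,0,94],"angular":[0,0,0],"grip":0}])

```text
time: 7.8
position: [0.5171, -0.2442, 0.1608]
ee_rot: [-0.015, 1.0, 0.003, -0.004]
contact_force: [-0.2, 0.9, 0.5]
grip_width: 1.001
gripper_force: 0.0
```

Request:
play_rows(increments=[{"offset":[0,0,0],"angular":[0,0,0],"grip":80},{"offset":[0,0,0],"angular":[0,0,0],"grip":160},{"offset":[0,0,0],"angular":[0,0,0],"grip":230},{"offset":[0,0,0],"angular":[0,0,0],"grip":255},{"offset":[0,0,0],"angular":[0,0,0],"grip":255}], squeeze=30)

```text
time: 8.22
position: [0.5204, -0.2471, 0.167]
ee_rot: [-0.014, 1.0, -0.001, 0.001]
contact_force: [0.6, 0.6, -0.7]
grip_width: 0.298
gripper_force: 0.0
```

```bash
python3 go.py [.520,-.2465,.164]
```

```text
8.2167 [ 0.5204 -0.2471  0.167 ] y yaw 91.64 z [ 0.002 -0.001 -1.   ] [-0.56  0.17  0.11  1.5   0.   -0.59] [ 0.6  0.6 -0.7] 0.0 0.2978671315571244
tool mm to [.520,-.2465,.164] [0.4 0.6 3. ]
```

Request:
play_rows(increments=[{"offset":[0,0,0],"angular":[0,0,0],"grip":255},{"offset":[0,0,0],"angular":[0,0,0],"grip":255},{"offset":[0,0,0],"angular":[0,0,0],"grip":255},{"offset":[0,0,0],"angular":[0,0,0],"grip":255},{"offset":[0,0,0],"angular":[0,0,0],"grip":255}])

```text
time: 8.63
position: [0.5201, -0.2466, 0.1666]
ee_rot: [-0.014, 1.0, -0.0, 0.001]
contact_force: [0.1, 1.8, 5.0]
grip_width: 0.186
gripper_force: 29.5
```

```bash
python3 go.py [.520,-.2465,.164]
```

```text
8.6333 [ 0.5201 -0.2466  0.1666] y yaw 91.65 z [ 0.002 -0.    -1.   ] [-0.56  0.17  0.11  1.5   0.   -0.59] [0.1 1.8 5. ] 29.521900713443756 0.18618163090439835
tool mm to [.520,-.2465,.164] [0.1 0.1 2.6]
```

Request:
play_rows(increments=[{"offset":[0,0,0],"angular":[0,0,-1],"grip":255},{"offset":[0,0,0],"angular":[0,0,-3],"grip":255},{"offset":[0,0,0],"angular":[0,0,-6],"grip":255},{"offset":[0,0,0],"angular":[0,0,-9],"grip":255},{"offset":[0,0,0],"angular":[0,0,-12],"grip":255}])

```text
time: 9.05
position: [0.5201, -0.247, 0.1666]
ee_rot: [-0.12, 0.993, -0.001, 0.001]
contact_force: [-0.7, 0.3, 5.1]
grip_width: 0.185
gripper_force: 29.5
```

Request:
play_rows(increments=[{"offset":[0,0,0],"angular":[0,0,-3],"grip":255},{"offset":[0,0,0],"angular":[0,0,-6],"grip":255},{"offset":[0,0,0],"angular":[0,0,-9],"grip":255},{"offset":[0,0,0],"angular":[0,0,-12],"grip":255},{"offset":[0,0,0],"angular":[0,0,-15],"grip":255}])

```text
time: 9.47
position: [0.5203, -0.2474, 0.1666]
ee_rot: [-0.248, 0.969, -0.001, 0.001]
contact_force: [0.2, -1.1, 4.9]
grip_width: 0.181
gripper_force: 29.4
```

Request:
play_rows(increments=[{"offset":[0,0,0],"angular":[0,0,-3],"grip":255},{"offset":[0,0,0],"angular":[0,0,-6],"grip":255},{"offset":[0,0,0],"angular":[0,0,-9],"grip":255},{"offset":[0,0,0],"angular":[0,0,-12],"grip":255},{"offset":[0,0,0],"angular":[0,0,-15],"grip":255}])

```text
time: 9.88
position: [0.5205, -0.2477, 0.1666]
ee_rot: [-0.373, 0.928, -0.002, 0.001]
contact_force: [1.1, -1.3, 4.8]
grip_width: 0.183
gripper_force: 29.4
```

```bash
python3 go.py [.520,-.2465,.167]
```

```text
9.8833 [ 0.5205 -0.2477  0.1666] y yaw 133.75 z [ 0.003 -0.002 -1.   ] [-0.56  0.17  0.11  1.5  -0.   -1.32] [ 1.1 -1.3  4.8] 29.383834898471832 0.18321037860908562
tool mm to [.520,-.2465,.167] [-0.5  1.3 -0.4]
```

Yaw is 133.75° and the target is 153.6°, so about 20° remain.

Request:
play_rows(increments=[{"offset":[0,0,0],"angular":[0,0,-3],"grip":255},{"offset":[0,0,0],"angular":[0,0,-6],"grip":255},{"offset":[0,0,0],"angular":[0,0,-9],"grip":255},{"offset":[0,0,0],"angular":[0,0,-12],"grip":255},{"offset":[0,0,0],"angular":[0,0,-14.5],"grip":255}])

```text
time: 10.3
position: [0.5209, -0.248, 0.1666]
ee_rot: [-0.487, 0.874, -0.002, 0.001]
contact_force: [2.3, -1.9, 4.5]
grip_width: 0.185
gripper_force: 29.9
```

Request:
play_rows(increments=[{"offset":[0,0,0],"angular":[0,0,-2],"grip":255},{"offset":[0,0,0],"angular":[0,0,-3.5],"grip":255},{"offset":[0,0,0],"angular":[0,0,-5],"grip":255},{"offset":[0,0,0],"angular":[0,0,-5],"grip":255},{"offset":[0,0,0],"angular":[0,0,-5],"grip":255}])

```text
time: 10.72
position: [0.5211, -0.2481, 0.1666]
ee_rot: [-0.523, 0.852, -0.002, 0.001]
contact_force: [3.5, -4.3, 4.5]
grip_width: 0.183
gripper_force: 29.9
```

```bash
python3 go.py [.520,-.2465,.167]; python3 - <<'E'
from h import *
L=[]
for n,(x,y,w,h) in (('top',(350,150,110,105)),('scene',(295,225,120,105))):
    im,c=snap(n,n+'9.png')
    L.append(cv2.resize(im[y:y+h,x:x+w,::-1],(400,int(h*400/w)))[:345])
    print(n,proj(c,[.434,-.204,.122]),proj(c,[.434,-.204,.036]))
print([l.shape for l in L]);cv2.imwrite('pics/fin.png',np.hstack(L))
E
```

```text
10.7167 [ 0.5211 -0.2481  0.1666] y yaw 153.07 z [ 0.004 -0.003 -1.   ] [-0.56  0.17  0.11  1.5  -0.   -1.66] [ 3.5 -4.3  4.5] 29.93331402540207 0.182639293894047
tool mm to [.520,-.2465,.167] [-0.9  1.7 -0.4]
top [407.51161063 212.393278  ] [404.1939549  225.60238497]
scene [330.04272277 257.37594358] [330.24035812 276.64346858]
[(345, 400, 3), (345, 400, 3)]
```

View pics/fin.png

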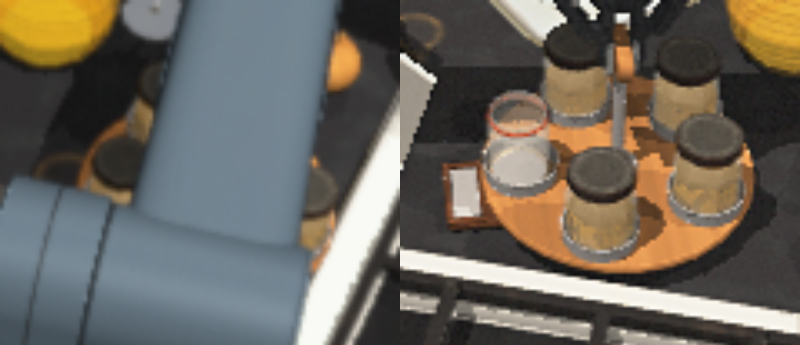

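The final view shows the open jar upright right behind the drip lip, with its rim at about scene (331,256) against the predicted (330,257). All four full jars are in their places and the grip is held with 30 N.

```bash
python3 -c "
from plant import robot
print(robot.sign_off())"
```

```text
the job is handed in; nothing more can be done
None
```

I put the open jar upright in the empty place, turned the carousel so it stands right behind the drip lip, and handed in with the arm holding the wooden grip at about 30 N; no verdict came back after hand-in.

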